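# Clip the pick-up on the open violin box and hold the exciter on the spot

## Task

Set up a tap-tone reading of the open violin box: squeeze the clip-on pick-up (the clip with the pod) off its rack and let it close upright on the top edge of the near waist rib, between the two pencil ticks. Then take the exciter from its stand and hold it with its tip on the pencilled cross inside the box, square to the tilted back and pushed lightly so that the sprung tip is about half-way in. Finish while still holding it so, with the pick-up left on the rib and let go, be gentle with the box, and leave the other things on the bench where they are.

Things in the scene. Friction and masses are not known exactly. Their poses are not given: they have to be found in the camera images.
- violin: open violin box, no belly: maple back 208 x 356 mm, flat inner face up, with upright ribs 30 mm high round it, 4 mm inside its edge. Thin: a push or knock over 30 N spoils it. Origin: middle of the inner face; z square out of it, leaning 0.21 rad (12 deg) towards -x; y along the box, wide lower bout at -y; x across, the low side near the robot at -x
- cradle: wooden cradle, fixed on the bench, that holds the box leaning 12 deg about the box's long axis towards the robot. Origin on the bench below the box's origin, which is 64 mm higher; z up, y as the box's y
- clip_mark (a point): midway between two pencil ticks, 30 mm apart, across the top edge of the near waist rib (inward curve of the outline, robot's side). On top of the edge, middle of its 5 mm thickness (rib with lining). z square up out of the box; y along the rib; x across it, into the box; 30 mm free depth on both sides of the rib
- clip: clip-on pick-up: sprung steel clip like a clothes peg, 16 mm wide, 45 g, jaws down; a black pod (13 x 28 x 26 mm, round glass) outside one jaw. Origin: middle of the hinge pin. z up along the handles; y along the pin and the gripped edge; x across the edge, to the pod (10 to 23 mm out in x, 2 to 28 mm below the pin). It sits with its pin 14 mm above the edge; below 5 mm the pin strikes it
- clip_handles (a point): on the clip, midway between its two handles, 30 mm above the pin: where to squeeze, along the clip's x, from above. Handles rise 47 mm above the pin, 26 mm (low) to 43 mm (top) over the outsides, rubber-faced 20 to 44 mm above the pin. Squeezed they stop parallel, 24 mm over the outsides, with the jaws 14 mm apart at the narrowest; jaw pads lie 20 to 34 mm below the pin
- clip_lever (a joint): the clip's hinge, rad: 0 = jaws on a 5 mm edge, -0.16 = shut on nothing, 0.44 = fully squeezed, jaws 14 mm apart. Squeezing takes about 8 N; let go, the spring shuts the jaws with about 4 N
- rack: clip rack, fixed: wooden foot 62 x 116 x 14 mm with an upright batten 5 mm thick along its y, top edge 76 mm above the bench; origin under its centre. The pick-up clip grips it at y about +0.024, pod towards the rack's -x; a plain clip without pod, fixed, sits at y = -0.038
- exciter: hand exciter, cordless, 145 mm long, 95 g, upright in its stand, tip down. Origin: tip end when out; z up its axis. Flat-sided grip 22 mm (x) by 27 mm (y), 47 to 145 mm above the tip end; collar 34 x 38 mm below it, 42 to 47 mm, rests on the stand; square 20 mm nose below the collar
- stand: wooden stand, fixed: 75 mm square (foot 95 mm), 52 mm high, with a square hole for the exciter's nose, 1.5 mm play each side; lift the exciter straight up by 45 mm to clear it. Origin under its centre
- exciter_tip (a joint): how far the exciter's sprung tip is pushed in, m: 0 = out, 0.010 = fully in. It starts to move at 0.8 N, then 250 N/m: 2 N half-way (5 mm), 3.3 N fully in
- tip_end (a point): end of the sprung tip (9 mm rubber ball) on the exciter's axis; it moves up into the exciter as it is pushed in
- spot (a point): pencilled cross (26 mm) in a 20 mm ring on the inner face of the back, in the lower bout. z square out of the face (12 deg from vertical, as the box's z); y along the box
There are look-alikes about, which are no part of the job. There is more than one size of the clip; the one meant has the size given above.

How it is judged:
On the way, in this order (a step that is already met when the one before it is completed fails the run):
1. the pick-up clip grips the rib between the ticks and has been let go (x of clip in the frame of clip_mark between -0.008 and 0.008 m and y of clip in the frame of clip_mark between -0.009 and 0.009 m and z of clip in the frame of clip_mark between 0.006 and 0.025 m and value of joint clip_lever between -0.08 and 0.1 rad and angle between the z axis of clip and the z axis of clip_mark, either way round below 0.26 rad and contact force between clip and violin above 1 N and contact force between clip and the fingers below 0.1 N and linear speed of clip below 0.02 m/s), for 0.3 s.
2. the exciter is held on the cross, square to the back, its tip about half-way in (value of joint exciter_tip between 0.002 and 0.008 m and distance between tip_end and spot below 0.008 m and angle between the z axis of exciter and the z axis of spot, either way round below 0.12 rad and contact force between exciter and violin above 0.5 N and contact force between exciter and the fingers above 2 N and linear speed of exciter below 0.02 m/s), for 0.3 s.
At the end, for the whole second after the job is handed in: Clip let go, gripping the rib within 9 mm of midway between the ticks, within 15 degrees of upright, pin 6 to 25 mm above the edge; exciter held still in the fingers, tip within 8 mm of the cross, axis within 0.12 rad of square to the back, sprung tip 2 to 8 mm in (all of step 1 and all of step 2); the arm keeps its last pose, push and grip.
It fails at once if the thin-walled box is knocked or pressed with more than 30 N (contact force between anything else and violin above 30 N).
It fails at once if the exciter is pushed hard (over 8 N) into the back (contact force between exciter and violin above 8 N).
It fails at once if another thing on the bench is moved (distance of any of block, plane, bridge, peg, rosin from where it was at the start of the episode above 0.03 m).
It also fails if it takes over 58 s, if anything falls off the work surface, if the arm or the gripper's body presses on something with over 40 N, if the wrist force passes 120 N, or if a joint passes its speed limit or range.

## Robot

A 7-joint arm with a two-finger parallel gripper is mounted at the origin on a cart in front of the work surface, level with it; the furniture and walls round the work are solid. World frame = base frame: x ahead of the robot, y to its left, z up, the work surface at z = 0. Lengths are in m, angles in rad, forces in N, time in s.
With the tool pointing down it reaches from about 0.425 to 0.925 m from the base axis. Payload 6.8 kg.
Tool frame: the origin (TCP) lies on the centre line of the jaws, within the pads' length; the fingertips stand 25 mm ahead of it and the grasp point (between the pads) lies 6 mm ahead of it; z points along the fingers, y is the line along which they close (so a half turn about z gives the same grasp; the last joint's range is limited). The gripper opens to 85 mm and grips with 20 to 120 N. Pads are 22 mm wide; open, the fingers measure 114 mm over their backs; the gripper's body (76 mm by 85 mm) begins 54 mm behind the grasp point. The pads swing forward as they close: fully open they stand 13 mm farther back than shut.
Start: joints at [-1.28, 0.477, 0.022, 1.555, -0.011, 1.109, -0.083], TCP at [0.262, 0.622, 0.256] pointing down, gripper open.
Joint ranges: [-2.96, 2.96], [-0.34, 2.1], [-1.41, 1.46], [0.24, 2.44], [-1.37, 4.51], [0.17, 1.92], [-2.96, 2.96]. Speed limits (rad/s): [2.39, 2.39, 3.14, 3.14, 3.14, 3.14, 3.14].

## Interface

Orientations are given as a rotation vector (axis times angle).
In Python, from bench import telemetry, grab_frame, job gives the robot as it stands.
- The arm moves only by the tool apply_moves, never from a script. Its argument "rows" is a list of rows, each a list of 2 entries, a list of its own where there are three numbers: the shift along the tool's x, y, z each as a share of 250 mm, from -1 to 1, then the turn, a rotation vector about the tool's x, y, z each as a share of pi rad, from -1 to 1. A call has 1 to 10 rows; each row is the pose to reach, as a shift and turn from the pose commanded when the call began, along the tool's axes at that moment, turning the shorter way round; what a row does not reach only later rows make up. A row lasts 1/8 s, in which the tool goes at most 62.5 mm and 10.7 degrees, less where a joint would pass 70% of its speed; a pose out of reach is approached as far as the arm can. A call with a number of a shift or a turn outside -1 to 1 is refused whole. A call with a gripper value outside its range is refused whole. "jaw" is the gripper's target within -1 to 1 (fully open at 1, half-way at 0, shut at -1), set as the call begins (left out, the last holds). The fingers move at their own pace and stop on an object; "newtons" is the grip in N (left out, the last holds). Time passes only in rows, so rows that repeat a pose let the fingers close. It gives the time, the measured TCP pose, the force, the opening and the grip force at its end, in the units of the state.
- telemetry.get_obs(): the state, without advancing time (a new reading comes with each control period).
- grab_frame(name): name is "scene" or "top"; returns a dict with "frame" (400x640x3 uint8, red, green, blue), "vertical_fov" (degrees; the focal length in pixels is half the picture's height over the tangent of half this angle, whatever the lens; pixels are square), "cx", "cy" (the principal point, pixels), "origin" and "attitude" of the camera in the world. Camera axes: x right, y up, looking along -z (the intrinsics and any distortion apply to the point x, -y, -z); pixel columns grow to the right and rows downward; lengths in m; the calibration is good to about 2 mm. A picture is of the moment at which its call begins. There is no depth.
- job.hand_in(): hands the job in; it is judged then, once.
The state is a dict: "clock": time; "joints": joint angles; "qvel": joint speeds; "tau": joint torques, N m; "tcp_pos": TCP position; "orientation": TCP orientation; "contact_force": force on the tool from outside, world axes, zero at the start; "moment": the same for the moment, N m; "grip_width": finger opening in m; "gripper_force": force on a finger pad.
Only numpy, scipy, OpenCV 4.12 (cv2) and the standard library are available. Lean on these libraries where they do the work, as an engineer would, in place of code of your own. Each camera call takes 0.05 s, during which the arm holds its last target. There are 200 camera calls.

## Working session

There is one attempt and no reset: what is moved stays moved. The work goes in short steps, Python scripts to look and compute and a tool call to move; the robot and the scene stay as the last step left them, time stands still between calls to the robot, and variables do not carry over. Pictures are saved under pics/ and viewed, at most 10 in all, crops included, and the job is handed in when it is done.

Besides the shell and the picture viewer there is one more tool, called after ">>>" in YAML: its name, and indented under it one key for each argument. apply_moves: Moves the arm, as the interface text tells. Its arguments: {"type":"object","properties":{"rows":{"type":"array"},"jaw":{"type":"number"},"newtons":{"type":"number"}},"required":["rows"]}

```bash
ls; mkdir -p pics; python3 - <<'E'
from bench import telemetry, grab_frame
import cv2
for n in ("scene","top"):
    d=grab_frame(n); print(n,{k:v for k,v in d.items() if k!="frame"})
    cv2.imwrite(f"pics/{n}0.png",d["frame"][:,:,::-1])
print(telemetry.get_obs())
E
```

```text
pics
scene {'vertical_fov': 44.044289665852844, 'cx': 321.4784070785489, 'cy': 197.08927500456542, 'origin': array([-0.18154817, -0.75514836,  0.86109426]), 'attitude': array([ 0.92574498, -0.34590429, -0.69825922])}
top {'vertical_fov': 45.61250502553544, 'cx': 321.04711662861865, 'cy': 202.7005388501954, 'origin': array([0.31102509, 0.03513158, 1.70317657]), 'attitude': array([ 0.1170853 , -0.12150301, -1.57841999])}
{'clock': 0.1, 'joints': array([-1.28003443,  0.47774732,  0.02233797,  1.55634878, -0.01150992,
        1.10931699, -0.08309829]), 'qvel': array([ 0.00041121, -0.00252634,  0.00034902, -0.00136414,  0.00156484,
       -0.00073952,  0.0003136 ]), 'tau': array([ 3.47864305e-03, -5.97755313e+01,  1.61322791e+00, -2.81955940e+01,
        1.28035448e-02,  5.01174902e-03, -2.08934983e-05]), 'tcp_pos': array([0.26195877, 0.62155431, 0.25540439]), 'orientation': array([-6.22308291e-01, -3.07911114e+00,  2.63500630e-03]), 'contact_force': array([-0.38326235, -0.15456977,  0.08342012]), 'moment': array([-0.01040649,  0.00509229,  0.06300897]), 'gripper_force': 0.0, 'grip_width': 0.08536609028493226}
```

View pics/scene0.png

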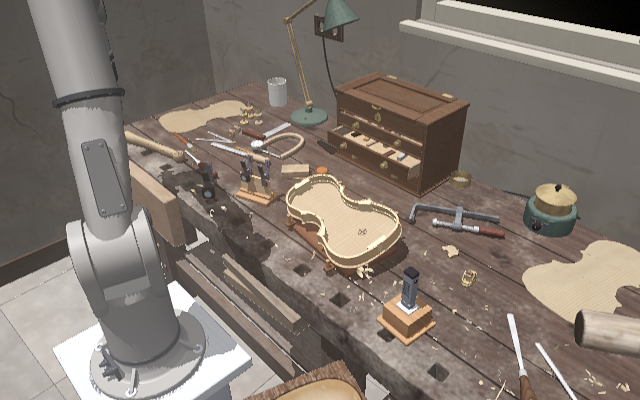

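View pics/top0.png

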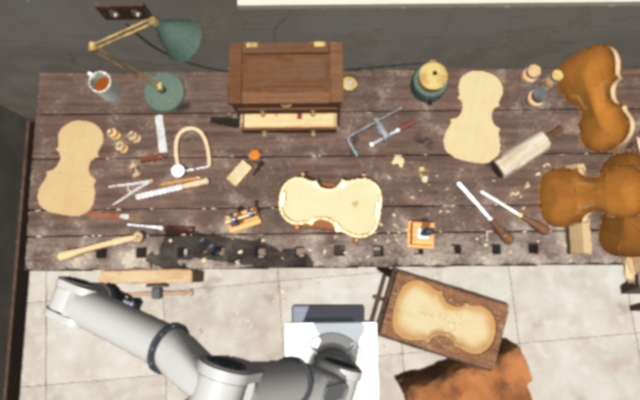

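```bash
cat > h.py <<'E'
import numpy as np, cv2
from bench import telemetry, grab_frame
from scipy.spatial.transform import Rotation as R
def cam(d):
    f=200/np.tan(np.radians(d["vertical_fov"])/2)
    return f,R.from_rotvec(d["attitude"]).as_matrix(),np.array(d["origin"]),d["cx"],d["cy"]
def proj(d,P):
    f,A,o,cx,cy=cam(d); c=(np.atleast_2d(P)-o)@A
    return np.c_[cx+f*c[:,0]/-c[:,2], cy-f*c[:,1]/-c[:,2]]
def ray(d,u,v):
    f,A,o,cx,cy=cam(d); r=A@np.array([(u-cx)/f,-(v-cy)/f,-1]); return o,r
def atz(d,u,v,z):
    o,r=ray(d,u,v); return o+r*(z-o[2])/r[2]
def tri(d1,p1,d2,p2):
    M=np.zeros((3,3));b=np.zeros(3);L=[]
    for d,p in((d1,p1),(d2,p2)):
        o,r=ray(d,*p); r/=np.linalg.norm(r); Q=np.eye(3)-np.outer(r,r); M+=Q;b+=Q@o;L.append((Q,o))
    x=np.linalg.solve(M,b); return x,[np.linalg.norm(Q@(x-o)) for Q,o in L]
def crop(img,x0,y0,w,h,s,name,g=20):
    c=cv2.resize(img[y0:y0+h,x0:x0+w,::-1],None,fx=s,fy=s,interpolation=cv2.INTER_CUBIC)
    for u in range(-(-x0//g)*g,x0+w,g):
        k=int((u-x0+.5)*s); cv2.line(c,(k,0),(k,5),(0,0,255),1); cv2.putText(c,str(u),(k,14),0,.35,(0,0,255))
    for v in range(-(-y0//g)*g,y0+h,g):
        k=int((v-y0+.5)*s); cv2.line(c,(0,k),(5,k),(0,0,255),1); cv2.putText(c,str(v),(6,k+4),0,.35,(0,0,255))
    cv2.imwrite("pics/"+name,c)
E
python3 - <<'E'
from h import *
s=np.mean([grab_frame("scene")["frame"].astype(float) for i in range(1)],0).astype(np.uint8)
t=grab_frame("top")["frame"]
crop(s,200,150,240,180,3.3,"s1.png"); crop(t,215,165,230,100,3.4,"t1.png")
E
```

```text
(no output)
```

View pics/s1.png

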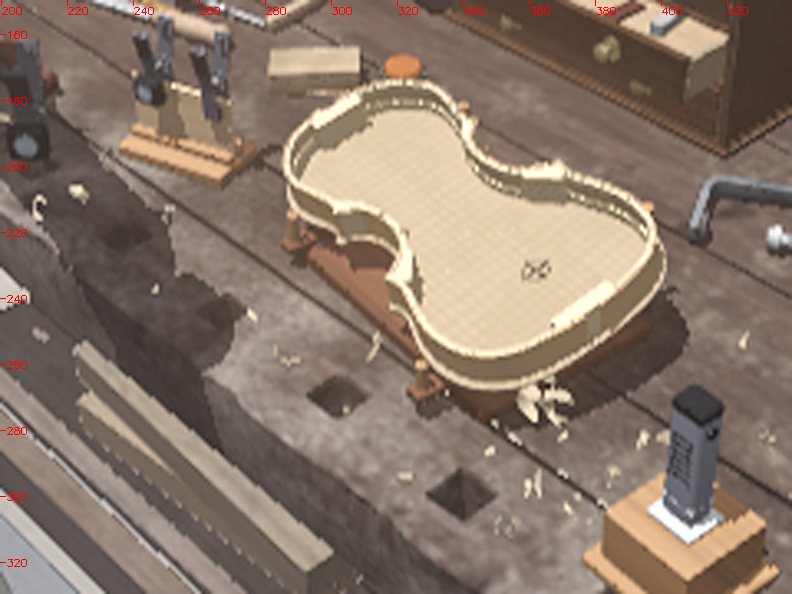

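View pics/t1.png

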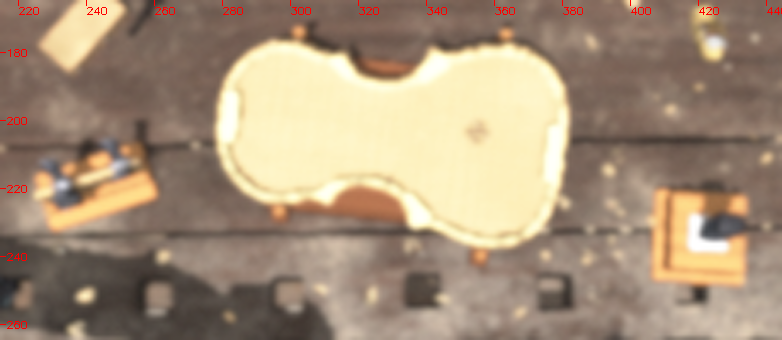

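```bash
python3 - <<'E'
from h import *
s=grab_frame("scene")["frame"];t=grab_frame("top")["frame"]
def cr(img,x0,y0,w,h,k):
    crop(img,x0,y0,w,h,k,"tmp.png",5); return cv2.imread("pics/tmp.png")
def pad(c,w,h): 
    o=np.zeros((h,w,3),np.uint8); c=c[:h,:w]; o[:c.shape[0],:c.shape[1]]=c; return o
a=pad(cr(s,285,195,50,37,8),400,300)
b=pad(cr(s,232,150,50,60,5.2),260,300); 
e=pad(cr(s,370,262,66,80,3.8),140,300)
c=pad(cr(t,296,205,45,30,9),400,300)
f=pad(cr(t,220,200,48,40,8),400,300)
im=np.vstack([np.hstack([a,pad(cr(s,232,152,50,56,5.3),400,300)]),np.hstack([c,f])])
cv2.imwrite("pics/m1.png",im)
im=np.hstack([pad(cr(s,372,260,70,80,5.7),400,460),pad(cr(t,400,210,40,45,10),400,460)])
cv2.imwrite("pics/m2.png",im)
E
```

```text
(no output)
```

View pics/m1.png

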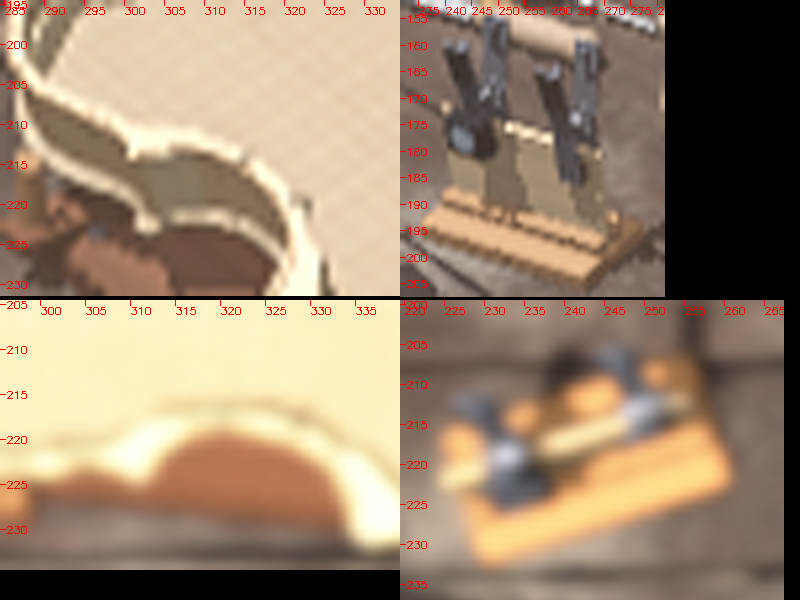

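View pics/m2.png

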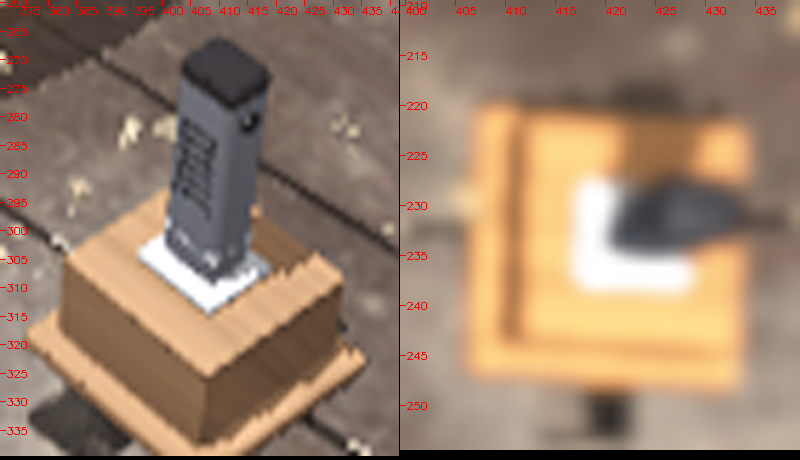

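```bash
cat > vio.py <<'E'
from h import *
from scipy.optimize import least_squares
S=grab_frame("scene");T=grab_frame("top")
def box(p): return R.from_euler("z",p[2]).as_matrix()@R.from_euler("y",-.21).as_matrix(), np.array([p[0],p[1],.064])
def onplane(d,uv,p,h):
    A,o0=box(p); n=A[:,2]; out=[]
    for u,v in uv:
        o,r=ray(d,u,v); t=((o0+n*h-o)@n)/(r@n); out.append(A.T@(o+r*t-o0))
    return np.array(out)
def rect(d1,uv1,P1,d2,uv2,P2,z,x0):
    def f(p):
        def w(P):
            A=R.from_euler("z",p[2]).as_matrix(); return np.array(P)@A.T+[p[0],p[1],0]
        return np.r_[(proj(d1,w(P1))-uv1).ravel(),(proj(d2,w(P2))-uv2).ravel()]
    r=least_squares(f,x0); return r.x,r.fun.reshape(-1,2).round(1).tolist()
E
python3 - <<'E'
from vio import *
im=T["frame"]; hsv=cv2.cvtColor(im,cv2.COLOR_RGB2HSV)
m=((hsv[...,2]>200)&(hsv[...,1]>20)&(hsv[...,1]<110)).astype(np.uint8)
n,l,st,c=cv2.connectedComponentsWithStats(m); k=l[195,330]; print("mask",st[k],c[k])
cnt=cv2.findContours((l==k).astype(np.uint8),0,cv2.CHAIN_APPROX_NONE)[0][0][:,0].astype(float)
p=[0.62,-0.01,0]
# silhouette in top: compare in plane h=25
for yaw in (-.06,-.03,0,.03,.06):
    q=onplane(T,cnt,[.62,-.01,yaw],28); 
    q=onplane(T,cnt,[.62,-.01,yaw],.028); print(yaw,q.min(0).round(3),q.max(0).round(3))
    w=onplane(S,np.array([(286,160),(293,135),(330,102),(375,81),(410,79),(445,94),(560,162),(600,178),(640,203),(661,240),(640,292),(600,322),(560,342),(500,355),(460,350),(430,325),(413,290)])/3.3+[199.5,149.5],[.62,-.01,yaw],.030)
    print("   S",w.min(0).round(3),w.max(0).round(3))
print("spot tri",tri(S,(361.9,231.0),T,(354.8,203.0)))
c5=np.array
# stand: top-face + collar
h=.0375
P1=[(-h,h,.052),(-h,-h,.052),(h,-h,.052),(-.017,.019,.057),(-.017,-.019,.057),(.017,-.019,.057)]
u1=c5([(382.6,305.5),(408.9,325.3),(431.7,308.6),(395.5,304.2),(408.3,314.4),(419.2,306.5)])
P2=[(.0475,.0475,.0),(-.0475,.0475,.0),(-.0475,-.0475,0),(-.017,.019,.057),(-.017,-.019,.057)]
u2=c5([(407.3,219.5),(406.3,247),(433.5,248.2),(416.7,238.5),(429,238.5)])
print("stand",rect(S,u1,P1,T,u2,P2,0,[.5,-.35,0]))
# rack foot top corners z=.014 ; scene left, front, right ; top
P=[(-.031,.058,.014),(-.031,-.058,.014),(.031,-.058,.014),(0,-.058,.076)]
u1=c5([(236.0,192.8),(267.2,203.6),(277.5,192.2),(269.3,176.5)])
P2=[(-.031,.058,.014),(-.031,-.058,.014),(.031,-.058,.014),(0,.058,.076),(0,-.058,.076)]
u2=c5([(230.5,232.5),(260.5,223),(256.5,206.5),(225,221.5),(255.5,211)])
print("rack",rect(S,u1,P,T,u2,P2,0,[.5,.3,.3]))
E
```

```text
mask [ 278  177  105   62 4554] [333.04347826 204.71519543]
-0.06 [-0.175 -0.175  0.028] [0.034 0.184 0.028]
   S [-0.154 -0.171  0.03 ] [0.041 0.191 0.03 ]
-0.03 [-0.178 -0.173  0.028] [0.031 0.186 0.028]
   S [-0.157 -0.169  0.03 ] [0.039 0.191 0.03 ]
0 [-0.18  -0.171  0.028] [0.033 0.188 0.028]
   S [-0.16  -0.167  0.03 ] [0.038 0.191 0.03 ]
0.03 [-0.183 -0.17   0.028] [0.037 0.19  0.028]
   S [-0.162 -0.165  0.03 ] [0.04  0.191 0.03 ]
0.06 [-0.185 -0.169  0.028] [0.041 0.191 0.028]
   S [-0.164 -0.163  0.03 ] [0.042 0.191 0.03 ]
spot tri (array([ 0.55943393, -0.08889345,  0.0676498 ]), [np.float64(0.0009629981504804489), np.float64(0.0009629981504804743)])
stand (array([ 0.45283761, -0.32494328, -0.06106738]), [[-0.1, -0.1], [-0.7, 0.6], [0.2, -0.3], [-0.1, -0.1], [0.2, -0.2], [0.0, -0.1], [-0.2, 1.0], [0.2, -0.1], [-0.4, 0.0], [1.2, -1.0], [-0.2, -0.4]])
rack (array([0.51501475, 0.30898897, 0.32000905]), [[-1.2, 0.4], [-0.9, -0.4], [0.1, 0.6], [1.1, 4.1], [-0.6, -0.5], [0.5, -1.6], [-0.8, -1.3], [-1.1, 0.3], [0.5, -0.0]])
```

```bash
cat >> vio.py <<'E'
hsv=cv2.cvtColor(T["frame"],cv2.COLOR_RGB2HSV)
m=((hsv[...,2]>170)&(hsv[...,1]>20)&(hsv[...,1]<125)).astype(np.uint8)
n,l,st,c=cv2.connectedComponentsWithStats(m); k=l[195,330]
cnt=max(cv2.findContours((l==k).astype(np.uint8),0,cv2.CHAIN_APPROX_NONE)[0],key=len)[:,0].astype(float)
c5=np.array
E
python3 - <<'E'
from vio import *
from scipy.spatial import cKDTree
print(st[k])
p=np.array([.56,.012,-.03])
for it in range(4):
  def mir(a):
    q=onplane(T,cnt,[p[0]+a[0],p[1],a[1]],0.0)[:,:2]; w=q*[-1,1]; d=cKDTree(q).query(w)[0]; return np.minimum(d,.006)
  best=min(((mir((a,b))**2).sum(),a,b) for a in np.arange(-.01,.0101,.001) for b in np.arange(-.12,.06,.005))
  p[0]+=best[1];p[2]=best[2]
  q=onplane(T,cnt,p,0.); p[1]+=(q[:,1].min()+q[:,1].max())/2*np.cos(p[2])
  print(p,best[0],q.min(0).round(4),q.max(0).round(4))
s1=np.array([(286,160),(293,135),(330,102),(375,81),(410,79),(445,94),(560,162),(600,178),(640,203),(661,240),(640,292),(600,322),(560,342),(500,355),(460,350),(430,325),(413,290)])/3.3+[199.5,149.5]
w=onplane(S,s1,p,.03);print("S",w.min(0),w.max(0))
print("spot",onplane(S,[(361.9,231.0)],p,0),onplane(T,[(354.8,203.0)],p,0))
print("waist inner edge T", onplane(T,[(310.5,218.5),(315,217),(320,216.5),(325,217),(330,219.5)],p,.03).round(4).tolist())
print("waist red edge T", onplane(T,[(312,223.5),(315,220.5),(320,219),(325,220),(330,223.5)],p,.03).round(4).tolist())
print("waist S top", onplane(S,[(301.5,212),(305.5,210.8),(310,211.8),(315,215.5),(318,220),(319.5,225)],p,.03).round(4).tolist())
P=[(-.031,.058,.014),(-.031,-.058,.014),(.031,-.058,.014)]
u1=c5([(236.0,192.8),(267.2,203.6),(277.5,192.2)])
P2=[(-.031,.058,.014),(-.031,-.058,.014),(.031,-.058,.014),(0,.058,.076),(0,-.058,.076)]
u2=c5([(230.5,232.5),(260.5,223),(256.5,206.5),(225,221.5),(255.5,211)])
r=rect(S,u1,P,T,u2,P2,0,[.5,.3,.3]);print("rack",r); r=r[0]
Rm=R.from_euler("z",r[2]).as_matrix()
g=lambda x,y,z: Rm@[x,y,0]+[r[0],r[1],z]
for nm,a in (("pin",(0,.024,.09)),("htop+",(.021,.024,.137)),("htop-",(-.021,.024,.137)),("pod",(-.023,.024,.075))): print(nm,g(*a),proj(S,g(*a)),proj(T,g(*a)))
# rib top brightness along S, search dark ticks
im=cv2.cvtColor(S["frame"],cv2.COLOR_RGB2GRAY); print(im[205:232,298:324])
E
```

```text
[ 278  176  105   65 4722]
[ 0.557      -0.00419876 -0.12      ] 0.0019849100043990843 [-0.1138 -0.202  -0.    ] [0.1077 0.1694 0.    ]
[ 0.555      -0.00419315 -0.12      ] 0.0019658455885971466 [-0.1137 -0.1857 -0.    ] [0.1077 0.1857 0.    ]
[ 0.555      -0.00419306 -0.12      ] 0.001965580045389405 [-0.1137 -0.1857 -0.    ] [0.1077 0.1857 0.    ]
[ 0.555      -0.00419306 -0.12      ] 0.001965576207867756 [-0.1137 -0.1857 -0.    ] [0.1077 0.1857 0.    ]
S [-0.09040614 -0.18270796  0.03      ] [0.10099372 0.17738051 0.03      ]
spot [[ 1.60634971e-02 -8.36559607e-02  1.18904444e-16]] [[ 1.41488401e-02 -8.30639417e-02  4.47003701e-17]]
waist inner edge T [[-0.0536, 0.0636, 0.03], [-0.0468, 0.0488, 0.03], [-0.0432, 0.0319, 0.03], [-0.0431, 0.0147, 0.03], [-0.0498, -0.0033, 0.03]]
waist red edge T [[-0.0702, 0.0567, 0.03], [-0.0588, 0.0475, 0.03], [-0.0518, 0.031, 0.03], [-0.0533, 0.0136, 0.03], [-0.0634, -0.0047, 0.03]]
waist S top [[-0.0654, 0.0645, 0.03], [-0.0552, 0.06, 0.03], [-0.049, 0.0476, 0.03], [-0.0481, 0.0259, 0.03], [-0.0527, 0.0063, 0.03], [-0.0609, -0.0113, 0.03]]
rack 
[... 2796 characters left out ...]
88  87  85
   88 146 190 186 119 220 252 247]
 [133 134 108 110  82  83  85  87  88  90  87  87  87  85  87  89  89  90
   86  83 142 206 195 222 252 252]
 [129 131 133 136 108 108 110  84  86  88  90  88  88  86  85  87  89  91
   89  86  81 146 237 213 252 252]
 [125 127 129 131 135 135 136 110  85  88  88  88  88  87  87  86  87  88
   89  88  82 112 233 228 252 252]
 [124 124 127 129 131 133 134 136  83  86  88  88  88  88  87  86  86  87
   87  87  86 196 217 252 252 252]
 [126 125 124 126 129 130 133 135  81  83  84  85  86  86  85  85  83  83
   83  83 116 234 215 252 252 252]
 [117 126 125 124 125 128 131 133 108  82 110 110 110 112 113 113 113 110
  107  78 189 210 246 252 252 252]]
```

```bash
python3 - <<'E'
from vio import *
p=np.array([.555,.005,-.095])
def show(p):
    print("p",p)
    print("T blocks", onplane(T,[(282.1,199.2),(377.1,208.6)],p,.03).round(4).tolist())
    print("S blocks", onplane(S,np.array([(335,110),(585,305)])/3.3+[199.5,149.5],p,.03).round(4).tolist())
    print("T corners nU fU nL fL", onplane(T,[(312.4,224.2),(316,179.2),(336,231),(341.6,178.6)],p,.03).round(4).tolist())
    s1=np.array([(286,160),(293,135),(330,102),(375,81),(410,79),(445,94),(560,162),(600,178),(640,203),(661,240),(640,292),(600,322),(560,342),(500,355),(460,350),(430,325),(413,290)])/3.3+[199.5,149.5]
    w=onplane(S,s1,p,.03);print("S ext",w.min(0),w.max(0))
    e=onplane(T,cnt,p,.0);print("T ext",e.min(0),e.max(0))
    print("spot",onplane(S,[(361.9,231.0)],p,0),onplane(T,[(354.8,203.0)],p,0))
    print("ticks S", onplane(S,[(306.5,211.5),(315.5,214.5)],p,.03).round(4).tolist())
    print("waist T mid of edge", onplane(T,[(312,220.5),(316,218.5),(320,217.8),(325,218.7),(330,221.5)],p,.03).round(4).tolist())
show(p); show([.558,.007,-.08])
im=cv2.GaussianBlur(cv2.cvtColor(T["frame"],cv2.COLOR_RGB2GRAY),(1,1),0); print(im[210:228,304:336])
# mask extents per column/row of T contour
for u in (278,279,280,380,381,382): print(u,cnt[cnt[:,0]==u][:,1])
for v in (176,177,178,237,238,239,240): print(v,cnt[cnt[:,1]==v][:,0])
E
```

```text
p [ 0.555  0.005 -0.095]
T blocks [[0.0068, 0.1582, 0.03], [0.0018, -0.1683, 0.03]]
S blocks [[0.0078, 0.1547, 0.03], [-0.0012, -0.171, 0.03]]
T corners nU fU nL fL [[-0.0701, 0.0478, 0.03], [0.0846, 0.0481, 0.03], [-0.0867, -0.0348, 0.03], [0.0938, -0.0387, 0.03]]
S ext [-0.09189458 -0.19153464  0.03      ] [0.09929752 0.16692816 0.03      ]
T ext [-1.15203952e-01 -1.93616464e-01 -1.89607777e-16] [1.05897999e-01 1.76137144e-01 4.59655606e-16]
spot [[ 1.50041288e-02 -9.29701036e-02  1.32358821e-16]] [[ 1.29532497e-02 -9.25506489e-02  1.36059043e-17]]
ticks S [[-0.0529, 0.0476, 0.03], [-0.0436, 0.0198, 0.03]]
waist T mid of edge [[-0.0576, 0.0502, 0.03], [-0.0495, 0.0371, 0.03], [-0.046, 0.0236, 0.03], [-0.0476, 0.0063, 0.03], [-0.0558, -0.0116, 0.03]]
p [0.558, 0.007, -0.08]
T blocks [[0.0064, 0.156, 0.03], [-0.0035, -0.1705, 0.03]]
S blocks [[0.0073, 0.1526, 0.03], [-0.0058, -0.1723, 0.03]]
T corners nU fU nL fL [[-0.0722, 0.0467, 0.03], [0.0825, 0.0447, 0.03], [-0.09, -0.0357, 0.03], [0.0905, -0.0423, 0.03]]
S ext [-0.09618832 -0.19332304  0.03      ] [0.09533193 0.16468007 0.03   
[... 2771 characters left out ...]
 123 124 125 126 126 127 129 135 161 210 244]]
278 [196. 197. 198. 199. 200. 201. 202. 203. 204. 205. 206. 208.]
279 [192. 193. 194. 195. 207. 209. 210. 211.]
280 [189. 190. 191. 212. 213. 214.]
380 [225. 222. 219. 218. 217. 216. 215. 211. 210. 189.]
381 [226. 223. 214. 213. 212. 209. 208. 207. 206. 205. 195. 194. 193. 192.
 191. 190.]
382 [225. 224. 204. 203. 202. 201. 200. 199. 198. 197. 196.]
176 [295. 302.]
177 [294. 293. 292. 365. 364. 363. 303. 301. 300. 299. 298. 297. 296.]
178 [291. 290. 367. 366. 362. 361. 360. 359. 358. 357. 356. 305. 304.]
237 [347. 351. 352. 353. 362. 363. 364. 365. 366.]
238 [347. 348. 350. 354. 355. 356. 357. 359. 360. 361.]
239 [349. 350. 358. 358.]
240 [358.]
```

```bash
python3 - <<'E'
from vio import *
p=np.array([.560,-.004,-.115]); A,o0=box(p); o0=np.array([.56,-.004,.064])
print("T blocks", onplane(T,[(282.1,199.2),(377.1,208.6)],p,.03).round(4).tolist())
e=onplane(S,np.array([(286,160),(293,135),(330,102),(375,81),(410,79),(445,94),(560,162),(600,178),(640,203),(661,240),(640,292),(600,322),(560,342),(500,355),(460,350),(430,325),(413,290)])/3.3+[199.5,149.5],p,.03);print("S ext",e.min(0),e.max(0))
for nm,d,uv,h in (("Tt",T,[(320,218.2),(328,219.3)],.03),("St",S,[(315.3,214.4),(320.8,219.8)],.03),("Tspot",T,[(354.8,203.0)],0),("Sspot",S,[(361.9,231.0)],0)):
    q=onplane(d,uv,p,h); print(nm,q.round(4).tolist(),"W",(q@A.T+o0).round(4).tolist())
print("tri t1",tri(S,(315.3,214.4),T,(320,218.2))," t2",tri(S,(320.8,219.8),T,(328,219.3)))
for y in (.03,.02,.01,0,-.01): 
    w=A@[-.048,y,.03]+o0; print(y,proj(S,w),proj(T,w))
print(telemetry.get_obs()["clock"])
E
```

```text
T blocks [[-0.0023, 0.1667, 0.03], [-0.0008, -0.16, 0.03]]
S ext [-0.09522223 -0.18253544  0.03      ] [0.09633321 0.17757548 0.03      ]
Tt [[-0.0538, 0.0308, 0.03], [-0.0547, 0.0031, 0.03]] W [[0.505, 0.0334, 0.0821], [0.501, 0.006, 0.0819]]
St [[-0.0493, 0.0292, 0.03], [-0.0515, 0.0018, 0.03]] W [[0.5092, 0.0312, 0.0831], [0.504, 0.0043, 0.0826]]
Tspot [[0.0088, -0.084, -0.0]] W [[0.559, -0.0884, 0.0658]]
Sspot [[0.0114, -0.0836, -0.0]] W [[0.5615, -0.0883, 0.0664]]
tri t1 (array([0.50676787, 0.03196893, 0.08347801]), [np.float64(0.002341149275253881), np.float64(0.002341149275253701)])  t2 (array([0.50224869, 0.0049464 , 0.08285718]), [np.float64(0.0017263795828016898), np.float64(0.0017263795828016454)])
0.03 [[315.51131102 213.98148661]] [[320.41125359 216.5467274 ]]
0.02 [[317.74006411 215.7790131 ]] [[323.3112196  216.84772679]]
0.01 [[319.99190074 217.59515686]] [[326.21167406 217.14877688]]
0 [[322.26718141 219.43020862]] [[329.11261711 217.44987768]]
-0.01 [[324.56627414 221.2844652 ]] [[332.01404885 217.75102921]]
0.7
```

```bash
cat > plan.py <<'E'
from h import *
import json,sys
A=R.from_euler("ZY",[-.115,-.21]).as_matrix(); o0=np.array([.56,-.004,.064])
def load():
    try: j=json.load(open("cmd.json")); return np.array(j["p"]),R.from_rotvec(j["r"])
    except FileNotFoundError: return np.array([.262,.622,.256]),R.from_rotvec(telemetry.get_obs()["orientation"])
def orient(zaxis,ang):   # tool z = -zaxis, tool y as near as can be to heading ang
    z=-np.array(zaxis,float); y=np.array([np.cos(ang),np.sin(ang),0]); y-=z*(y@z); y/=np.linalg.norm(y)
    return R.from_matrix(np.c_[np.cross(y,z),y,z])
def rel(tp,tr):
    p,r=load(); s=r.inv().apply(np.array(tp)-p)/.25; t=(r.inv()*tr).as_rotvec()/np.pi
    print("row",s.round(4).tolist(),t.round(4).tolist(),"deg",round(np.degrees(np.pi*np.linalg.norm(t)),1))
def done(s,t=(0,0,0)):
    p,r=load(); p=p+r.apply(np.array(s)*.25); r=r*R.from_rotvec(np.array(t)*np.pi)
    json.dump({"p":p.tolist(),"r":r.as_rotvec().tolist()},open("cmd.json","w"))
    o=telemetry.get_obs(); print("cmd",p.round(4),"meas",np.round(o["tcp_pos"],4),"rot err",(r.inv()*R.from_rotvec(o["orientation"])).as_rotvec().round(4),"F",np.round(o["contact_force"],1),"w",round(o["grip_width"],4),"gf",round(o["gripper_force"],1),"t",round(o["clock"],2))
E
python3 - <<'E'
from plan import *
print("mark",A@[-.0505,.0165,.03]+o0)
rel([.5074,.3304,.20],orient([0,0,1],.3075))
E
```

```text
mark [0.50661651 0.01877602 0.0828137 ]
row [-1.3575, -0.6937, 0.2239] [0.0, -0.0, 0.2752] deg 49.5
```

>>> apply_moves:
  rows:
    - [[-0.3,-0.15,0],[0,0,0.06]]
    - [[-0.7,-0.35,0],[0,0,0.12]]
    - [[-0.9,-0.5,0],[0,0,0.18]]
    - [[-0.9,-0.5,0],[0,0,0.2752]]
    - [[-0.9,-0.5,0],[0,0,0.2752]]
    - [[-0.9,-0.5,0],[0,0,0.2752]]
  jaw: 1

```text
clock: 1.45
tcp_pos: [0.4216, 0.4187, 0.2566]
orientation: [1.856, 2.534, 0.001]
contact_force: [-0.5, -0.3, -0.3]
grip_width: 0.0856
gripper_force: 0.0
```

```bash
python3 - <<'E'
from plan import *
done([-.9,-.5,0],[0,0,.2752]); rel([.5074,.3304,.20],orient([0,0,1],.3075))
E
```

```text
cmd [0.2107 0.3698 0.2559] meas [0.4216 0.4187 0.2566] rot err [ 0.      0.     -0.8646] F [-0.5 -0.3 -0.3] w 0.0856 gf 0.0 t 1.45
row [0.4948, 1.0901, 0.224] [0.0001, -0.0001, -0.2755] deg 49.6
```

```bash
rm cmd.json; python3 - <<'E'
from plan import *
json.dump({"p":[.262,.622,.256],"r":[-6.22308291e-01,-3.07911114e+00,2.635e-03]},open("cmd.json","w"))
done([-.9,-.5,0],[0,0,.2752]); rel([.5074,.3304,.20],orient([0,0,1],.3075))
E
```

```text
cmd [0.4208 0.4194 0.2562] meas [0.4216 0.4187 0.2566] rot err [-0.0014  0.0015  0.0009] F [-0.5 -0.3 -0.3] w 0.0856 gf 0.0 t 1.45
row [-0.4439, 0.2226, 0.2253] [-0.0003, 0.0004, -0.0] deg 0.1
```

>>> apply_moves:
  rows:
    - [[-0.2,0.1,0.1],[0,0,0]]
    - [[-0.4439,0.2226,0.2],[0,0,0]]
    - [[-0.4439,0.2226,0.2253],[0,0,0]]
    - [[-0.4439,0.2226,0.2253],[0,0,0]]

```text
clock: 1.95
tcp_pos: [0.5068, 0.3312, 0.1991]
orientation: [-1.852, -2.536, 0.002]
contact_force: [-1.0, 0.7, 1.3]
grip_width: 0.0856
gripper_force: 0.0
```

```bash
python3 - <<'E'
from plan import *
done([-.4439,.2226,.2253]); rel([.5074,.3304,.123],orient([0,0,1],.3075))
s=grab_frame("scene"); t=grab_frame("top")
crop(s["frame"],215,110,85,100,5.5,"a.png",10); crop(t["frame"],205,190,60,60,5.5,"b.png",10)
a=cv2.imread("pics/a.png");b=cv2.imread("pics/b.png"); b=cv2.copyMakeBorder(b,0,a.shape[0]-b.shape[0],0,0,0)
cv2.imwrite("pics/c1.png",np.hstack([a,b]))
E
```

```text
cmd [0.5074 0.3304 0.2   ] meas [0.5068 0.3312 0.1991] rot err [ 0.0008  0.0014 -0.002 ] F [-1.   0.7  1.3] w 0.0856 gf 0.0 t 1.95
row [0.0004, 0.0004, 0.308] [-0.0003, 0.0004, -0.0] deg 0.1
```

View pics/c1.png

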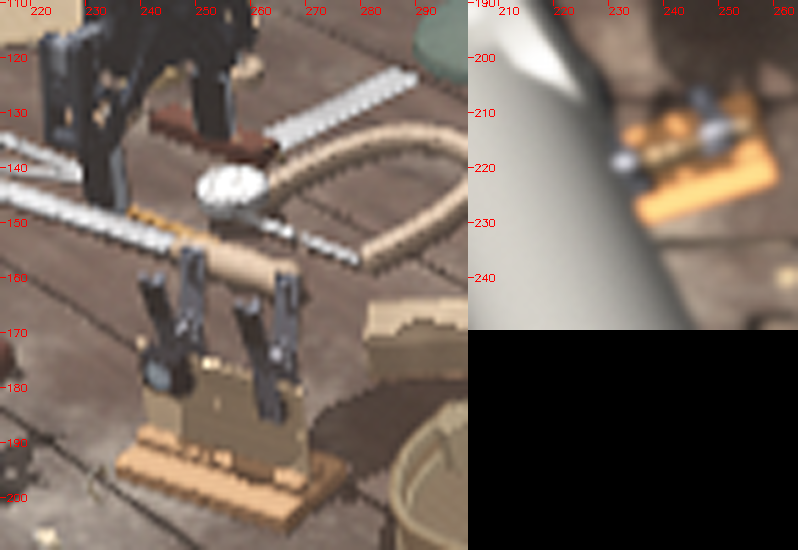

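>>> apply_moves:
  rows:
    - [[0,0,0.15],[0,0,0]]
    - [[0,0,0.25],[0,0,0]]
    - [[0,0,0.308],[0,0,0]]
    - [[0,0,0.308],[0,0,0]]
    - [[0,0,0.308],[0,0,0]]

```text
clock: 2.68
tcp_pos: [0.508, 0.3314, 0.1241]
orientation: [1.854, 2.536, 0.003]
contact_force: [-0.5, 0.2, -0.0]
grip_width: 0.0853
gripper_force: 0.0
```

>>> apply_moves:
  rows:
    - [[0,0,0],[0,0,0]]
    - [[0,0,0],[0,0,0]]
    - [[0,0,0],[0,0,0]]
    - [[0,0,0],[0,0,0]]
    - [[0,0,0],[0,0,0]]
    - [[0,0,0],[0,0,0]]
    - [[0,0,0],[0,0,0]]
    - [[0,0,0],[0,0,0]]
  jaw: -1
  newtons: 25

```text
clock: 3.68
tcp_pos: [0.5075, 0.3305, 0.1229]
orientation: [1.855, 2.535, -0.0]
contact_force: [0.2, 0.9, -0.6]
grip_width: 0.0229
gripper_force: 30.9
```

```bash
python3 - <<'E'
from plan import *
done([0,0,.308])
s=grab_frame("scene"); crop(s["frame"],215,110,85,100,5.5,"c2.png",10)
E
```

```text
cmd [0.5073 0.3303 0.123 ] meas [0.5075 0.3305 0.1229] rot err [-0.001   0.0013 -0.    ] F [ 0.2  0.9 -0.6] w 0.0229 gf 30.9 t 3.67
```

View pics/c2.png

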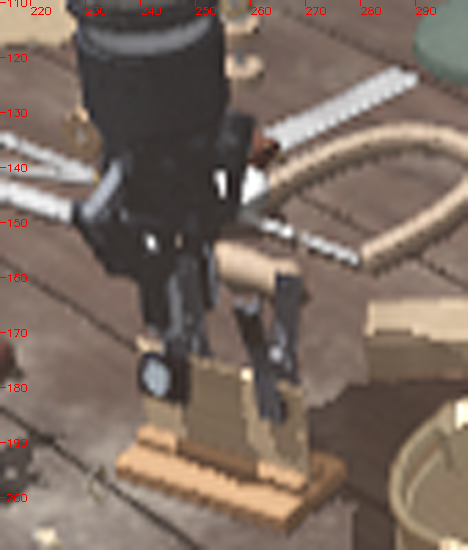

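>>> apply_moves:
  rows:
    - [[0,0,-0.05],[0,0,0]]
    - [[0,0,-0.12],[0,0,0]]
    - [[0,0,-0.25],[0,0,0]]
    - [[0,0,-0.4],[0,0,0]]
    - [[0,0,-0.4],[0,0,0]]
    - [[0,0,-0.4],[0,0,0]]

```text
clock: 4.47
tcp_pos: [0.5074, 0.3305, 0.2234]
orientation: [-1.855, -2.535, -0.001]
contact_force: [-0.4, 0.0, -0.6]
grip_width: 0.0234
gripper_force: 30.9
```

```bash
python3 - <<'E'
from plan import *
done([0,0,-.4])
m=A@[-.0505,.0165,.03]+o0; rel(m+A[:,2]*.125,orient(A[:,2],-.15))
E
```

```text
cmd [0.5074 0.3304 0.223 ] meas [0.5074 0.3305 0.2234] rot err [-0.0014  0.0018 -0.0001] F [-0.4  0.  -0.6] w 0.0234 gf 30.9 t 4.47
row [-1.1445, -0.4752, 0.0738] [-0.0664, -0.0125, 0.1454] deg 28.9
```

>>> apply_moves:
  rows:
    - [[-0.2,-0.08,0],[-0.013,-0.0025,0.029]]
    - [[-0.4,-0.16,0],[-0.026,-0.005,0.058]]
    - [[-0.6,-0.24,0],[-0.04,-0.0075,0.087]]
    - [[-0.8,-0.32,0],[-0.053,-0.01,0.116]]
    - [[-0.9,-0.38,0],[-0.0664,-0.0125,0.1454]]
    - [[-0.9,-0.38,0],[-0.0664,-0.0125,0.1454]]
    - [[-0.9,-0.38,0],[-0.0664,-0.0125,0.1454]]

```text
clock: 5.35
tcp_pos: [0.4851, 0.0882, 0.2228]
orientation: [2.259, 1.945, 0.215]
contact_force: [0.4, 0.4, 0.5]
grip_width: 0.0232
gripper_force: 30.9
```

```bash
python3 - <<'E'
from plan import *
done([-.9,-.38,0],[-.0664,-.0125,.1454])
m=A@[-.0505,.0165,.03]+o0; rel(m+A[:,2]*.125,orient(A[:,2],-.15)); rel(m+A[:,2]*.080,orient(A[:,2],-.15))
E
```

```text
cmd [0.4849 0.0872 0.2234] meas [0.4851 0.0882 0.2228] rot err [ 0.0003  0.0019 -0.0015] F [0.4 0.4 0.5] w 0.0232 gf 30.9 t 5.35
row [-0.262, 0.0072, 0.0746] [0.0, 0.0, -0.0] deg 0.0
row [-0.262, 0.0072, 0.2546] [0.0, 0.0, -0.0] deg 0.0
```

>>> apply_moves:
  rows:
    - [[-0.15,0.0,0.0],[0,0,0]]
    - [[-0.262,0.0072,0.07],[0,0,0]]
    - [[-0.262,0.0072,0.16],[0,0,0]]
    - [[-0.262,0.0072,0.2346],[0,0,0]]
    - [[-0.262,0.0072,0.2346],[0,0,0]]
    - [[-0.262,0.0072,0.2346],[0,0,0]]

```text
clock: 6.1
tcp_pos: [0.4897, 0.0216, 0.1657]
orientation: [2.259, 1.944, 0.215]
contact_force: [0.1, 0.4, 0.9]
grip_width: 0.0231
gripper_force: 30.9
```

```bash
python3 - <<'E'
from plan import *
done([-.262,.0072,.2346])
m=A@[-.0505,.0165,.03]+o0; rel(m+A[:,2]*.047,orient(A[:,2],-.15))
s=grab_frame("scene");t=grab_frame("top")
im=s["frame"].copy()
crop(im,275,165,70,75,7,"a.png",5); a=cv2.imread("pics/a.png")
def mk(P,col):
    for u,v in proj(s,P): cv2.circle(a,(int((u-275+.5)*7),int((v-165+.5)*7)),2,col,-1)
mk(m,(0,0,255)); mk(A@[-.0505,.0315,.03]+o0,(0,255,0));mk(A@[-.0505,.0015,.03]+o0,(0,255,0))
o=telemetry.get_obs(); Rt=R.from_rotvec(o["orientation"]).as_matrix(); P=o["tcp_pos"]
for y in (-.007,.007):
    for x in (-.008,.008): mk(P+Rt@[x,y,.067],(255,0,0))
mk(P+Rt@[0,0,.033],(255,255,0))
cv2.imwrite("pics/c3.png",a)
E
```

```text
cmd [0.489  0.0208 0.1659] meas [0.4897 0.0216 0.1657] rot err [-0.0004  0.0017 -0.0009] F [0.1 0.4 0.9] w 0.0231 gf 30.9 t 6.1
row [0.0, -0.0, 0.152] [0.0, 0.0, -0.0] deg 0.0
```

View pics/c3.png

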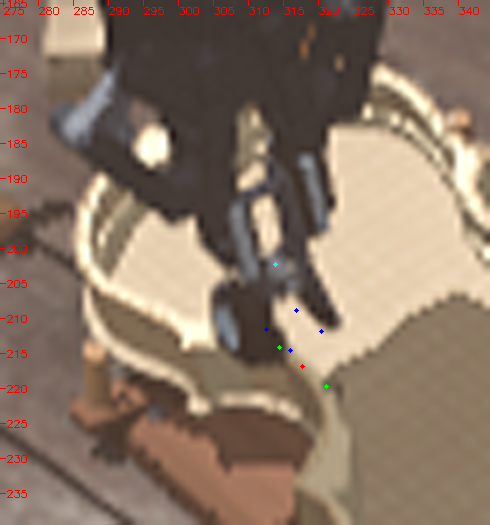

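>>> apply_moves:
  rows:
    - [[0,0,0.02],[0,0,0]]
    - [[0,0,0.04],[0,0,0]]
    - [[0,0,0.06],[0,0,0]]
    - [[0,0,0.07],[0,0,0]]
    - [[0,0,0.08],[0,0,0]]
    - [[0,0,0.09],[0,0,0]]
    - [[0,0,0.1],[0,0,0]]
    - [[0,0,0.1],[0,0,0]]
    - [[0,0,0.1],[0,0,0]]

```text
clock: 7.32
tcp_pos: [0.4944, 0.0204, 0.141]
orientation: [2.261, 1.942, 0.215]
contact_force: [-0.1, -0.5, -0.4]
grip_width: 0.0229
gripper_force: 30.9
```

```bash
python3 - <<'E'
from plan import *
done([0,0,.1])
E
```

```text
cmd [0.4942 0.0202 0.1415] meas [0.4944 0.0204 0.141 ] rot err [-0.0004  0.0017  0.0004] F [-0.1 -0.5 -0.4] w 0.0229 gf 30.9 t 7.33
```

No contact; continue to seat depth.

>>> apply_moves:
  rows:
    - [[0,0,0.01],[0,0,0]]
    - [[0,0,0.02],[0,0,0]]
    - [[0,0,0.03],[0,0,0]]
    - [[0,0,0.04],[0,0,0]]
    - [[0,0,0.05],[0,0,0]]
    - [[0,0,0.05],[0,0,0]]
    - [[0,0,0.05],[0,0,0]]

```text
clock: 8.2
tcp_pos: [0.497, 0.0201, 0.1287]
orientation: [2.26, 1.942, 0.215]
contact_force: [-0.5, -0.4, -0.3]
grip_width: 0.0231
gripper_force: 30.9
```

```bash
python3 - <<'E'
from plan import *
done([0,0,.05])
s=grab_frame("scene");crop(s["frame"],275,165,70,75,7,"d0.png",5)
im=s["frame"].astype(int); print("pre",im[212:224,305:330].sum(2)//3)
E
```

```text
cmd [0.4968 0.0199 0.1293] meas [0.497  0.0201 0.1287] rot err [-0.0003  0.0016  0.0003] F [-0.5 -0.4 -0.3] w 0.0231 gf 30.9 t 8.2
pre [[245 239 188  91  53  55  54 103 119  88  98 108  98  91  81  69  68 180
  214 205 207 212 215 214 183]
 [233 177 172 119  63  54  54  88 118 108  57 137 129 131 121  66  61 130
  219 214 213 212 188 191 113]
 [177 142 106 112  90  66  59  95 114 118  61 116 132 131 112  70  68  70
  205 220 218 187 109 115 121]
 [106 108 112 107  99  79  62  91 101  99  66  75  95  85 106  83  70  63
  132 196 191 115 119 118 117]
 [111 111 112  86  76  66  53  59  72  61  67  69  69  70 128  90  67  59
   65 108 117 119 119 119 120]
 [111 112 114  63  68  53  54  54  52  58  64  72  70  78 120  89  56  59
   64  88 123 119 118 123 125]
 [112 113 113  69  56  51  53  56  56  55  59  69  75  97 149 135  50  59
   58  66 115 122 121 123 122]
 [112 111 113  90  99  70  58  53  55  56  55  57  86  99 142 162  56  54
   56  58  90 128 125 120 117]
 [110 109 110  98 134 112 123  47  56  56  54  53  95  88 105 145 105  77
   48  52  69 117 123 119 118]
 [112 132 164  96 131 133 143  47  54  54  54  51  89  92  87 123 144 123
   61  49  55  97 120 121 122]
 [109 135 178  87 118 131 101  53  50  51  52  50  69  87  89 105 151 152
   99  75  91 110 121 122 122]
 [ 95  79  77  62  88 133 120  54  50  52  53  50  58  67  90  86 140 161
  121 107 124 124 121 119 120]]
```

>>> apply_moves:
  rows:
    - [[0,0,0],[0,0,0]]
    - [[0,0,0],[0,0,0]]
    - [[0,0,0],[0,0,0]]
    - [[0,0,0],[0,0,0]]
    - [[0,0,0],[0,0,0]]
    - [[0,0,0],[0,0,0]]
  jaw: 0.6

```text
clock: 9.0
tcp_pos: [0.497, 0.0202, 0.1287]
orientation: [2.261, 1.942, 0.215]
contact_force: [0.7, -0.4, -0.7]
grip_width: 0.0682
gripper_force: 0.0
```

>>> apply_moves:
  rows:
    - [[0,0,-0.04],[0,0,0]]
    - [[0,0,-0.12],[0,0,0]]
    - [[0,0,-0.25],[0,0,0]]
    - [[0,0,-0.45],[0,0,0]]
    - [[0,0,-0.6],[0,0,0]]
    - [[0,0,-0.6],[0,0,0]]
    - [[0,0,-0.6],[0,0,0]]

```text
clock: 9.88
tcp_pos: [0.4654, 0.0235, 0.2752]
orientation: [2.261, 1.943, 0.216]
contact_force: [0.3, 0.0, -0.2]
grip_width: 0.0682
gripper_force: 0.0
```

```bash
python3 - <<'E'
from plan import *
done([0,0,-.6])
s=grab_frame("scene");t=grab_frame("top")
m=A@[-.0505,.0165,.03]+o0
crop(s["frame"],280,165,60,80,7,"a.png",5); a=cv2.imread("pics/a.png")
for y,z in ((.0165,.03),(.0165,.044),(.0165,.091),(.0315,.03),(.0015,.03)):
    u,v=proj(s,A@[-.0505,y,z]+o0)[0]; cv2.circle(a,(int((u-280+.5)*7),int((v-165+.5)*7)),2,(0,0,255),-1)
crop(t["frame"],300,200,45,40,8,"b.png",5); b=cv2.imread("pics/b.png"); b=cv2.copyMakeBorder(b,0,a.shape[0]-b.shape[0],0,0,0)
cv2.imwrite("pics/d1.png",np.hstack([a,b]))
E
```

```text
cmd [0.4657 0.0235 0.276 ] meas [0.4654 0.0235 0.2752] rot err [0.     0.0021 0.0003] F [ 0.3  0.  -0.2] w 0.0682 gf 0.0 t 9.88
```

View pics/d1.png

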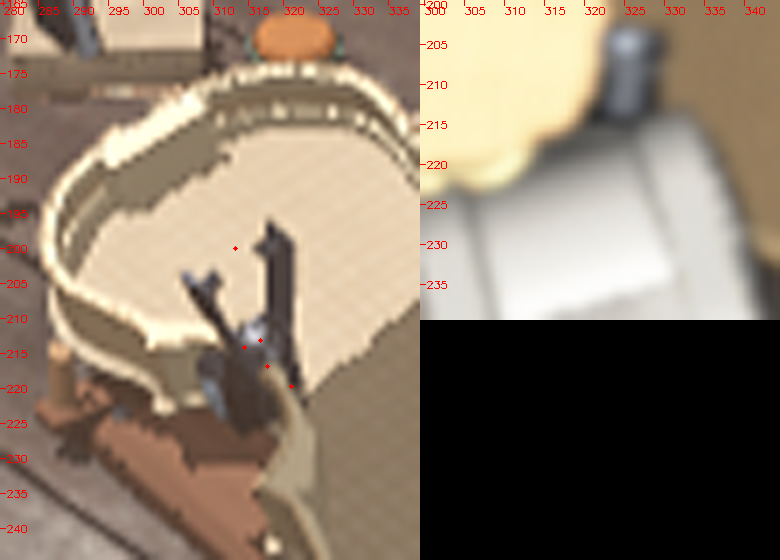

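```bash
python3 - <<'E'
from plan import *
rel([.4528,-.3249,.26],orient([0,0,1],-.061))
rel([.46,-.16,.27],orient([0,0,1],-.061))
E
```

```text
row [-1.3861, 0.1427, 0.0853] [0.0669, 0.0006, -0.0285] deg 13.1
row [-0.7294, 0.0814, 0.0363] [0.0669, 0.0006, -0.0285] deg 13.1
```

>>> apply_moves:
  rows:
    - [[-0.2,0.02,0.0],[0.0335,0,-0.014]]
    - [[-0.4,0.04,0.02],[0.0669,0.0006,-0.0285]]
    - [[-0.6,0.06,0.03],[0.0669,0.0006,-0.0285]]
    - [[-0.7294,0.0814,0.0363],[0.0669,0.0006,-0.0285]]
    - [[-0.7294,0.0814,0.0363],[0.0669,0.0006,-0.0285]]
    - [[-0.7294,0.0814,0.0363],[0.0669,0.0006,-0.0285]]

```text
clock: 10.72
tcp_pos: [0.4598, -0.1593, 0.2683]
orientation: [-2.287, -2.151, 0.0]
contact_force: [0.3, -0.3, -0.0]
grip_width: 0.0686
gripper_force: 0.0
```

```bash
python3 - <<'E'
from plan import *
done([-0.7294, 0.0814, 0.0363], [0.0669, 0.0006, -0.0285])
rel([.4528,-.3249,.22],orient([0,0,1],-.061))
E
```

```text
cmd [ 0.46 -0.16  0.27] meas [ 0.4598 -0.1593  0.2683] rot err [ 0.0015  0.0014 -0.0002] F [ 0.3 -0.3 -0. ] w 0.0686 gf 0.0 t 10.72
row [-0.6601, 0.0115, 0.2001] [-0.0, 0.0, -0.0] deg 0.0
```

>>> apply_moves:
  rows:
    - [[-0.25,0.005,0],[0,0,0]]
    - [[-0.5,0.01,0.05],[0,0,0]]
    - [[-0.6601,0.0115,0.1],[0,0,0]]
    - [[-0.6601,0.0115,0.2],[0,0,0]]
    - [[-0.6601,0.0115,0.35],[0,0,0]]
    - [[-0.6601,0.0115,0.46],[0,0,0]]
    - [[-0.6601,0.0115,0.53],[0,0,0]]
    - [[-0.6601,0.0115,0.568],[0,0,0]]
    - [[-0.6601,0.0115,0.568],[0,0,0]]
    - [[-0.6601,0.0115,0.568],[0,0,0]]

```text
clock: 11.98
tcp_pos: [0.4535, -0.325, 0.1277]
orientation: [2.288, 2.152, 0.003]
contact_force: [-0.1, -0.0, 0.0]
grip_width: 0.0687
gripper_force: 0.0
```

>>> apply_moves:
  rows:
    - [[0,0,0],[0,0,0]]
    - [[0,0,0],[0,0,0]]
    - [[0,0,0],[0,0,0]]
    - [[0,0,0],[0,0,0]]
    - [[0,0,0],[0,0,0]]
    - [[0,0,0],[0,0,0]]
    - [[0,0,0],[0,0,0]]
    - [[0,0,0],[0,0,0]]
  jaw: -1
  newtons: 40

```text
clock: 12.98
tcp_pos: [0.4531, -0.3248, 0.1272]
orientation: [-2.288, -2.152, -0.003]
contact_force: [-0.6, 0.2, 4.3]
grip_width: 0.0215
gripper_force: 39.6
```

```bash
python3 - <<'E'
from plan import *
done([-.6601,.0115,.568])
E
```

```text
cmd [ 0.4528 -0.3249  0.128 ] meas [ 0.4531 -0.3248  0.1272] rot err [-0.0009  0.0017  0.0001] F [-0.6  0.2  4.3] w 0.0215 gf 39.6 t 12.97
```

>>> apply_moves:
  rows:
    - [[0,0,-0.04],[0,0,0]]
    - [[0,0,-0.1],[0,0,0]]
    - [[0,0,-0.2],[0,0,0]]
    - [[0,0,-0.35],[0,0,0]]
    - [[0,0,-0.5],[0,0,0]]
    - [[0,0,-0.5],[0,0,0]]
    - [[0,0,-0.5],[0,0,0]]

```text
clock: 13.85
tcp_pos: [0.4527, -0.3245, 0.2518]
orientation: [-2.287, -2.152, -0.003]
contact_force: [0.2, 0.2, -0.9]
grip_width: 0.0214
gripper_force: 39.4
```

```bash
python3 - <<'E'
from plan import *
done([0,0,-.5])
s=grab_frame("scene");t=grab_frame("top"); o=telemetry.get_obs()
# numeric check: exciter silhouette below the fingers vs model axis
Rt=R.from_rotvec(o["orientation"]).as_matrix();P=o["tcp_pos"]
for L in (.03,.06,.0752,.09,.117): print(L,proj(s,P+Rt@[0,0,L]).round(1))
g=cv2.cvtColor(s["frame"],cv2.COLOR_RGB2GRAY)
for L in (.04,.05,.055,.066,.07,.072,.08,.09,.1,.11,.115,.12):
    u,v=proj(s,P+Rt@[0,0,L])[0]; u=int(round(u));v=int(round(v)); print(L,u,v,s["frame"][v,u-16:u+17].sum(1)//3)
# where's the spot: aim
sp=np.array([.5603,-.0884,.0661]); r=orient(A[:,2],-.115)
rel(sp+A[:,2]*(.1172+.06),r)
E
```

```text
cmd [ 0.4528 -0.3249  0.253 ] meas [ 0.4527 -0.3245  0.2518] rot err [-0.0005  0.0021 -0.0002] F [ 0.2  0.2 -0.9] w 0.0214 gf 39.4 t 13.85
0.03 [[413.5 247.2]]
0.06 [[412.1 258.6]]
0.0752 [[411.5 264.3]]
0.09 [[410.8 269.6]]
0.117 [[409.7 279.2]]
0.04 413 251 [ 63  63  63  64  64  64  64  62  65 116  74  75  75  76  75  80  53  68
  83  86  87  85  85  85  85 129 135 132 160 176 117 115 113]
0.05 413 255 [ 59  59  58  59  63  63  58  63 206 146 110  70  74  75  76  76  76  79
  85  86  85  85  85  83  97 130 117 133 164 115 118 118 119]
0.055 412 257 [ 59  58  58  58  60  59  52  49  46  71  94 165  81  83  74  76  77  76
  80  84  85  84  85  83  96 147 128 121 119 122 128 129 122]
0.066 412 261 [ 61  59  55  57 184 255 255 255 255 246 192 123  66  72  76  75  87 108
 140 126 114  85  83  81 102 163 142 117 114 105  97  98 101]
0.07 412 262 [ 61  58  52  51 135 234 255 255 255 255 254 236  88  69  73  75  73  77
 119  97  82  83  81  90 142 171 171 147 126 101  99  98  95]
0.072 412 263 [ 62  59  90  85 101 139 195 248 255 255 255 255 138 111  80  73  74  77
  81  83  82  82 103 141
[... 289 characters left out ...]
117  97  98  97  98  98 102 103 103 104 107]
0.1 410 273 [ 52  78  86 107 102 101  97 100 105 106 111 114 155 155 138 107 111 115
 122 125 126 124 118 112 107 104 102 102 103  97  95 100 102]
0.11 410 277 [ 58  56  55  51  57  49  53  87  48  90  87  85  88  92  99  83  93  98
  90 104 105 107 109 109 112 109 102 101 106 110 114 116 109]
0.115 410 279 [ 55  59  61  59  55  53  48  41  36  27  44  53  59  56  55  46  40  41
  47  55  52  52  52  91  87  87  93 102 103 102 104 102 121]
0.12 410 280 [135 138  54  55  49  47  99 134 133 129  79  39  50  54  54  54  54  58
  55  54  54  54  54  52  53  53  53  56  58  60  56  56 105]
row [0.9785, 0.224, 0.0543] [-0.0669, -0.0018, 0.0171] deg 12.4
```

>>> apply_moves:
  rows:
    - [[0.15,0.035,0],[0,0,0]]
    - [[0.3,0.07,0.0],[-0.015,0,0.004]]
    - [[0.45,0.105,0.01],[-0.03,-0.001,0.008]]
    - [[0.6,0.14,0.02],[-0.045,-0.0015,0.012]]
    - [[0.75,0.17,0.03],[-0.06,-0.0018,0.0171]]
    - [[0.88,0.2,0.045],[-0.0669,-0.0018,0.0171]]
    - [[0.9785,0.224,0.0543],[-0.0669,-0.0018,0.0171]]
    - [[0.9785,0.224,0.0543],[-0.0669,-0.0018,0.0171]]
    - [[0.9785,0.224,0.0543],[-0.0669,-0.0018,0.0171]]
    - [[0.9785,0.224,0.0543],[-0.0669,-0.0018,0.0171]]

```text
clock: 15.2
tcp_pos: [0.5233, -0.0855, 0.2386]
orientation: [2.226, 1.979, 0.21]
contact_force: [0.1, -1.1, -0.2]
grip_width: 0.0217
gripper_force: 39.3
```

```bash
python3 - <<'E'
from plan import *
done([0.9785,.224,.0543],[-.0669,-.0018,.0171])
sp=np.array([.5603,-.0884,.0661]); rel(sp+A[:,2]*(.1172+.012),orient(A[:,2],-.115))
print(telemetry.get_obs()["contact_force"]@A)
E
```

```text
cmd [ 0.5236 -0.0842  0.2394] meas [ 0.5233 -0.0855  0.2386] rot err [0.     0.0008 0.0025] F [ 0.1 -1.1 -0.2] w 0.0217 gf 39.3 t 15.2
row [-0.0, -0.0001, 0.192] [0.0001, 0.0, 0.0] deg 0.0
[ 0.17794459 -1.06181854 -0.24116675]
```

>>> apply_moves:
  rows:
    - [[0,0,0.04],[0,0,0]]
    - [[0,0,0.09],[0,0,0]]
    - [[0,0,0.13],[0,0,0]]
    - [[0,0,0.16],[0,0,0]]
    - [[0,0,0.18],[0,0,0]]
    - [[0,0,0.192],[0,0,0]]
    - [[0,0,0.192],[0,0,0]]
    - [[0,0,0.192],[0,0,0]]
    - [[0,0,0.192],[0,0,0]]

```text
clock: 16.32
tcp_pos: [0.5338, -0.0851, 0.192]
orientation: [2.223, 1.981, 0.212]
contact_force: [-0.5, 0.7, -0.9]
grip_width: 0.0218
gripper_force: 39.3
```

```bash
python3 - <<'E'
from plan import *
done([0,0,.192])
o=telemetry.get_obs(); print((o["contact_force"]@A).round(2))
s=grab_frame("scene"); Rt=R.from_rotvec(o["orientation"]).as_matrix();P=o["tcp_pos"]
for L in (.0752,.1,.11,.1172,.129): print(L,proj(s,P+Rt@[0,0,L]).round(1))
print(s["frame"][212:240,344:380].sum(2)//3)
E
```

```text
cmd [ 0.5336 -0.0853  0.1925] meas [ 0.5338 -0.0851  0.192 ] rot err [-0.0008  0.0019  0.0003] F [-0.5  0.7 -0.9] w 0.0218 gf 39.3 t 16.32
[-0.72  0.61 -0.77]
0.0752 [[358.7 216.5]]
0.1 [[360.1 223.4]]
0.11 [[360.6 226.1]]
0.1172 [[361.  228.1]]
0.129 [[361.6 231.2]]
[[208 209 207 ... 145  95 112]
 [203 204 205 ... 194 164 171]
 [204 205 206 ... 204 209 213]
 ...
 [119 121 121 ... 114 113 165]
 [124 124 121 ... 131 220 233]
 [124 124 121 ... 221 249 246]]
```

```bash
python3 - <<'E'
from h import *
np.set_printoptions(linewidth=200,threshold=100000)
s=grab_frame("scene"); print(s["frame"][216:236,350:374].sum(2)//3)
E
```

```text
[[141 153 168 170 156 140 101  75  82  88  91  90 109 136 157 170 171 154 160 192 207 210 207 205]
 [182 152 147 165 172 171 149 118  79  84  86 103 153 175 172 168 159 141 189 210 208 208 207 210]
 [208 197 167 146 160 171 171 160 113 118 134 145 173 175 161 168 174 183 213 214 211 182 184 188]
 [208 210 208 170 144 155 169 170 155 159 172 171 171 160 133 170 213 211 212 188 188 109 112 113]
 [206 212 207 209 185 137 151 167 171 169 173 164 157 117 121 174 217 186 187 108 112 117 120 117]
 [202 214 209 211 210 159 107 143 162 173 161 142 127 116 129 176 191 109 112 115 116 118 118 119]
 [208 205 205 208 210 173  99 100 125 164 116 123 129 127 127 161 111 113 118 119 117 117 118 119]
 [209 205 203 204 211 201 116 103 105 126 107 129 129 127 130 116 116 118 118 118 117 117 119 119]
 [202 204 209 207 207 211 175 135 104 113 123 128 129 122 127 111 120 120 118 116 118 120 121 119]
 [203 205 209 209 206 203 207 191 139 115 121 131 118 114 119 119 119 120 118 117 118 119 119 118]
 [211 207 204 205 207 208 210 190 153 116 117 129  89 104 122 120 117 118 119 121 119 117 116 118]
 [209 208 2
[... 180 characters left out ...]
0 117]
 [207 209 214 215 187 187 113 118 124  90 102  97 113 111  89  74 109 119 118 118 118 119 119 118]
 [216 186 188 189 112 116 116 120 120  82  81 103 114 104  68  94 104 117 119 120 119 117 116 118]
 [195 111 113 114 117 120 121 120  99 109 113  62  90  79  98 122  90 120 119 117 118 118 117 118]
 [113 118 121 122 119 119 121 120  81 121 106  69  95  88 106 110 112 121 118 116 117 120 122 119]
 [118 119 122 123 121 119 117 119  82 103  88 100 123  78  82  86 118 118 118 119 118 117 120 118]
 [123 122 120 120 119 119 119 119  89  92  98 105 106  97 101 100 118 116 118 120 120 116 116 117]
 [122 121 119 117 117 118 122 120 107 119 105 101 101 105 120 119 120 119 116 117 118 117 118 118]]
```

>>> apply_moves:
  rows:
    - [[0,0,0.008],[0,0,0]]
    - [[0,0,0.016],[0,0,0]]
    - [[0,0,0.024],[0,0,0]]
    - [[0,0,0.032],[0,0,0]]
    - [[0,0,0.036],[0,0,0]]
    - [[0,0,0.036],[0,0,0]]
    - [[0,0,0.036],[0,0,0]]

```text
clock: 17.3
tcp_pos: [0.5356, -0.0854, 0.183]
orientation: [2.223, 1.981, 0.211]
contact_force: [0.6, 0.7, -0.8]
grip_width: 0.0214
gripper_force: 39.3
```

```bash
python3 - <<'E'
from plan import *
done([0,0,.036])
o=telemetry.get_obs(); print((o["contact_force"]@A).round(2))
E
```

```text
cmd [ 0.5354 -0.0855  0.1837] meas [ 0.5356 -0.0854  0.183 ] rot err [-0.0005  0.0016  0.0004] F [ 0.6  0.7 -0.8] w 0.0214 gf 39.3 t 17.3
[ 0.34  0.72 -0.89]
```

>>> apply_moves:
  rows:
    - [[0,0,0.006],[0,0,0]]
    - [[0,0,0.012],[0,0,0]]
    - [[0,0,0.018],[0,0,0]]
    - [[0,0,0.024],[0,0,0]]
    - [[0,0,0.024],[0,0,0]]
    - [[0,0,0.024],[0,0,0]]
    - [[0,0,0.024],[0,0,0]]

```text
clock: 18.18
tcp_pos: [0.5369, -0.0855, 0.1772]
orientation: [2.223, 1.981, 0.211]
contact_force: [0.7, 0.2, 0.2]
grip_width: 0.0212
gripper_force: 39.6
```

```bash
cat > ff.py <<'E'
from plan import *
def ff(n=6):
    f=[]
    for i in range(n): grab_frame("top"); f.append(telemetry.get_obs()["contact_force"]@A)
    f=np.array(f); print("boxF",f.mean(0).round(2),"std",f.std(0).round(2))
E
python3 - <<'E'
from ff import *
done([0,0,.024]); ff()
E
```

```text
cmd [ 0.5367 -0.0857  0.1778] meas [ 0.5369 -0.0855  0.1772] rot err [-0.0006  0.0017  0.0003] F [0.7 0.2 0.2] w 0.0212 gf 39.6 t 18.18
boxF [0.02 0.05 1.25] std [0.41 0.6  0.75]
```

```bash
python3 - <<'E'
from ff import *
ff(30); print(telemetry.get_obs()["clock"])
E
```

```text
boxF [0.53 0.17 1.1 ] std [0.5  0.39 0.47]
19.975
```

```bash
python3 -c "
from bench import job
print(job.hand_in())"
```

```text
the job is handed in; nothing more can be done
None
```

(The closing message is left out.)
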